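# Find the weak clay-press spring on the plate tester

## Task

One of the two clay-press springs on the tester has gone weak. Press down first the left one (the robot's left), then the right one, each until its cap is level with the brass top of the gauge post on its own plate, hold it there for about a second while you read the force, and do not squash it clearly past the mark or load a plate beyond 20 N. Then stand the weak spring upright in the white scrap tray, leave the sound one in its seat, and leave the teapot, tool cup and clay disc alone.

Things in the scene. Friction and masses are not known exactly. Their poses are not given: they have to be found in the camera images.
- tester: grey bench spring tester, fixed; base 150 x 310 x 26 mm (x, y, z), origin at the centre of its underside; two steel load plates side by side along its y axis, their centres at y = +75 mm (left) and -75 mm (right), plate tops 56 mm above the table.
- plate_left (a joint): load plate of the left station (robot's left, tester's +y side), joint value in m: 0 unloaded (already carrying the spring), grows as the plate sinks under extra load, straight down, 0.4 mm per newton (2.5 N/mm), end stop at 11 mm. Plate 90 x 136 x 12 mm; its spring seat and gauge post sink with it.
- plate_right (a joint): load plate of the right station (robot's right, tester's -y side), joint value in m: 0 unloaded (already carrying the spring), grows as the plate sinks under extra load, straight down, 0.4 mm per newton (2.5 N/mm), end stop at 11 mm. Plate 90 x 136 x 12 mm; its spring seat and gauge post sink with it.
- seat_left (a point): floor centre of the left plate's round seat (44 mm wide, 4 mm deep recess), 52 mm above the table unloaded; moves with the plate.
- mark_left (a point): the mark: centre of the flat brass top (12 mm diameter) of the gauge post on the left plate, 56 mm above the seat floor and 52 mm from the seat centre towards the tester's +y (outer) side. A spring in the seat is at the marked height when its cap top is level with this. The post rides on the plate and sinks with it.
- seat_right (a point): floor centre of the right plate's round seat (44 mm wide, 4 mm deep recess), 52 mm above the table unloaded; moves with the plate.
- mark_right (a point): the mark: centre of the flat brass top (12 mm diameter) of the gauge post on the right plate, 56 mm above the seat floor and 52 mm from the seat centre towards the tester's -y (outer) side. A spring in the seat is at the marked height when its cap top is level with this. The post rides on the plate and sinks with it.
- spring_1: captive coil spring in one plate's seat: dark steel foot disc (39 mm diameter, 8 mm thick), bare coil, dark steel cap (34 mm diameter, 26 mm tall, flat top) that slides straight down over the coil; 68 mm tall unloaded, stays 68 mm when lifted by the cap. Origin at the centre of its underside, z up its axis. Looks the same as spring_2; they stand in either order.
- spring_1_top (a point): centre of the flat top of spring_1's cap; 68 mm above the spring's origin unloaded, 56 mm at the marked height.
- spring_2: the other captive spring, same look, size and origin as spring_1. One of the two is sound (160 g), one weak (130 g); no eye can tell which. Each gives way above a preload (4 N sound, 2.5 N weak), then yields linearly; at the marked height (12 mm compressed) the sound one pushes back with about 14 N, the weak one with about 8 N.
- spring_2_top (a point): centre of the flat top of spring_2's cap; 68 mm above the spring's origin unloaded, 56 mm at the marked height.
- tray: white square scrap tray, fixed, 130 x 130 mm outside, 22 mm high, walls 4 mm, floor 4 mm thick; origin at the centre of its underside.
- teapot: unfired brown teapot, about 130 mm over handle and spout, 67 mm tall, on a round dark wooden turntable (150 mm diameter, 50 mm high); not part of the job. Origin at the centre of its underside.
- pot: white cup (72 mm wide, 85 mm tall) with three modelling tools sticking out to about 160 mm; not part of the job. Origin at the centre of its underside.
- clay_disc: brown clay disc (64 mm diameter, 12 mm thick); not part of the job. Origin at the centre of its underside.
Things that resemble listed ones, but are neither listed nor needed, are in the scene too. What is shaped like the spring_2 but pink is not meant. Leave any blue look-alike of the spring_1 alone.

How it is judged:
On the way, in this order (a step that is already met when the one before it is completed fails the run):
1. the spring on the left plate is held at the marked height (within 2 mm) for half a second (((horizontal distance between spring_1 and seat_left below 0.01 m and distance between spring_1 and spring_1_top between 0.054 and 0.058 m) or (horizontal distance between spring_2 and seat_left below 0.01 m and distance between spring_2 and spring_2_top between 0.054 and 0.058 m))), for 0.5 s.
2. then the spring on the right plate is held at the marked height (within 2 mm) for half a second (((horizontal distance between spring_1 and seat_right below 0.01 m and distance between spring_1 and spring_1_top between 0.054 and 0.058 m) or (horizontal distance between spring_2 and seat_right below 0.01 m and distance between spring_2 and spring_2_top between 0.054 and 0.058 m))), for 0.5 s.
At the end, for the whole second after the job is handed in: the weak spring (the lighter: under 1.42 N on the tray) stands upright (within 7 degrees) and still on the tray floor, its axis within 48 mm of the tray's centre lines; the sound one likewise upright, full height, within 10 mm of its seat's centre; both plates up within 1.5 mm (((x of spring_1 in the frame of tray between -0.048 and 0.048 m and y of spring_1 in the frame of tray between -0.048 and 0.048 m and z of spring_1 in the frame of tray below 0.008 m and contact force between spring_1 and tray between 1 and 1.42 N and (horizontal distance between spring_2 and seat_left below 0.01 m or horizontal distance between spring_2 and seat_right below 0.01 m)) or (x of spring_2 in the frame of tray between -0.048 and 0.048 m and y of spring_2 in the frame of tray between -0.048 and 0.048 m and z of spring_2 in the frame of tray below 0.008 m and contact force between spring_2 and tray between 1 and 1.42 N and (horizontal distance between spring_1 and seat_left below 0.01 m or horizontal distance between spring_1 and seat_right below 0.01 m))) and angle between each of spring_1, spring_2's own z axis and vertical below 0.12 rad and linear speed of each of spring_1, spring_2 below 0.02 m/s and distance between spring_1 and spring_1_top above 0.066 m and distance between spring_2 and spring_2_top above 0.066 m and value of joint each of plate_left, plate_right below 0.0015 m); the robot touches nothing.
It fails at once if a spring squashed more than 4 mm below the mark (distance between spring_1 and spring_1_top below 0.052 m or distance between spring_2 and spring_2_top below 0.052 m).
It fails at once if a spring loads the tester with more than 20 N (contact force between any of spring_1, spring_2 and tester above 20 N).
It fails at once if teapot, tool cup or clay disc moved by more than 20 mm (distance of any of teapot, pot, clay_disc from where it was at the start of the episode above 0.02 m).
It also fails if it takes over 61 s, if anything falls off the work surface, if the arm or the gripper's body presses on something with over 40 N, if the wrist force passes 120 N, or if a joint passes its speed limit or range.

## Robot

A 6-joint arm with a two-finger parallel gripper is mounted at the origin on the work surface. World frame = base frame: x ahead of the robot, y to its left, z up, the work surface at z = 0. Lengths are in m, angles in rad, forces in N, time in s.
With the tool pointing down it reaches from about 0.35 to 0.775 m from the base axis. Payload 7.3 kg.
Tool frame: the origin (TCP) lies midway between the tips of the shut fingers; the grasp point (between the pads) lies 19 mm behind it; z points along the fingers, y is the direction in which the jaws open and shut (so a half turn about z gives the same grasp; the last joint's range is limited). The gripper opens to 92 mm and grips with 3 to 60 N. Pads are 19 mm wide; open, the fingers measure 130 mm over their backs; the gripper's body (75 mm by 190 mm) begins 47 mm behind the grasp point.
Start: joints at [-1.47, 0.342, 1.524, -0, 1.275, -0.146], TCP at [0.128, -0.509, 0.227] pointing down, gripper open.
Joint ranges: [-2.53, 2.53], [-0.77, 2.02], [0.04, 2.7], [-1, 4.14], [0.28, 2.66], [-3.11, 3.11]. Speed limits (rad/s): [2.57, 2.57, 3.14, 3.14, 3.14, 3.14].

## Interface

Orientations are given as [roll, pitch, yaw] about the fixed x, y, z axes, in that order (R = Rz(yaw) Ry(pitch) Rx(roll)).
In Python, from cell import status, eyes, job gives the robot as it stands.
- The arm moves only by the tool jog_arm, never from a script. Its argument "series" is a list of rows, each a list of 3 entries, a list of its own where there are three numbers: the gripper command: -1 is shut, 1 is fully open, values between are in proportion, then the shift along the tool's x, y, z in m, then the turn, a rotation vector about the tool's x, y, z in rad. In form: [[grip, [x, y, z], [ax, ay, az]], ...]. A call has 1 to 12 rows; each row is the pose to reach, as a shift and turn from the pose commanded when the call began, along the tool's axes at that moment; what a row does not reach only later rows make up. A row lasts 1/12 s, in which the tool goes at most 41.7 mm and 7.16 degrees, less where a joint would pass 70% of its speed; a pose out of reach is approached as far as the arm can. A call with a gripper value outside its range is refused whole. The fingers move at their own pace and stop on an object; "squeeze" is the grip in N (left out, the last holds). Time passes only in rows, so rows that repeat a pose let the fingers close. It gives the time, the measured TCP pose, the force and the opening at its end, in the units of the state.
- status.observe(): the state, without advancing time (a new reading comes with each control period).
- eyes.read_camera(name): name is "scene" or "top" or "wrist"; returns a dict with "img" (480x640x3 uint8, red, green, blue), "range_z" (480x640 float32, m along the optical axis (not along the pixel's ray), 0 where there is no reading), "camera_matrix" (3x3 intrinsics, pixels), "T" (4x4, takes a point from camera to world coordinates); the wrist camera has in their place "tool_from_camera" (4x4, takes a point from camera to tool coordinates, whose origin is the TCP and whose axes are the flange's). Camera axes: x right, y down, z forward; pixel columns grow to the right and rows downward; lengths in m; the calibration is good to about 2 mm. A picture is of the moment at which its call begins: read the wrist's pose just before it.
- job.hand_in(): hands the job in, once; it reports no verdict.
The state is a dict: "time": time; "qpos": joint angles; "qvel": joint speeds; "joint_efforts": joint torques, N m; "tool_pos": TCP position; "tool_rot": TCP orientation; "contact_force": force on the tool from outside, world axes, zero at the start; "torque": the same for the moment, N m; "opening": finger opening in m.
Only numpy, scipy, OpenCV 4.12 (cv2) and the standard library are available. Lean on these libraries where they do the work, as an engineer would, in place of code of your own. Each camera call takes 0.05 s, during which the arm holds its last target.

## Working session

There is one attempt and no reset: what is moved stays moved. The work goes in short steps, Python scripts to look and compute and a tool call to move; the robot and the scene stay as the last step left them, time stands still between calls to the robot, and variables do not carry over. Pictures are saved under pics/ and viewed, and the job is handed in when it is done.

Besides the shell and the picture viewer there is one more tool, called after ">>>" as name(argument=value, ...), one argument or row to a line, values as JSON. jog_arm: Moves the arm, as the interface text tells. Its arguments: {"type":"object","properties":{"series":{"type":"array","items":{"type":"array"}},"squeeze":{"type":"number"}},"required":["series"]}

```bash
ls; mkdir -p pics
python3 - <<'E'
from cell import status, eyes
import cv2, numpy as np
print(status.observe())
for n in ("scene","top"):
    c=eyes.read_camera(n)
    cv2.imwrite(f"pics/{n}0.png",c["img"][:,:,::-1]); np.savez(f"{n}0.npz",**c)
    print(n,c["camera_matrix"],c["T"])
E
```

```text
pics
{'time': 0.0, 'qpos': array([-1.46997371e+00,  3.42730958e-01,  1.52506759e+00,  5.51569683e-06,
        1.27539570e+00, -1.46004177e-01]), 'qvel': array([ 0.00054011, -0.00019302,  0.00110061, -0.00022873,  0.00038191,
        0.00046335]), 'joint_efforts': array([-7.35075378e-05, -4.31246281e+01, -2.44226897e+01,  7.17032701e-02,
        5.58798818e-02, -1.08195322e-04]), 'tool_pos': array([ 0.12824963, -0.50865082,  0.22602305]), 'tool_rot': array([-3.14000887e+00, -2.38227460e-04,  2.46824993e-01]), 'contact_force': array([ 0.15334039, -0.44962912,  0.1910873 ]), 'torque': array([-0.03161357,  0.07751838,  0.02134682]), 'opening': 0.09207316193738221}
scene [[601.93137518   0.         309.79057529]
 [  0.         601.93137518 236.21745039]
 [  0.           0.           1.        ]] [[-0.86094271  0.30537769 -0.4068441   1.06512643]
 [ 0.50815454  0.55336651 -0.65997309  0.84275267]
 [ 0.02359284 -0.77493869 -0.63159591  0.87950476]
 [ 0.          0.          0.          1.        ]]
top [[457.5216653    0.         322.01513515]
 [  0.         457.5216653  240.35668503]
 [  0.           0.           1.        ]] [[ 1.18748667e-03 -9.96911704e-01  7.85216228e-02  4.67390439e-01]
 [-9.99975962e-01 -6.47392699e-04  6.90338217e-03  1.07019583e-02]
 [-6.83122815e-03 -7.85279329e-02 -9.96888508e-01  1.34137259e+00]
 [ 0.00000000e+00  0.00000000e+00  0.00000000e+00  1.00000000e+00]]
```

View pics/scene0.png

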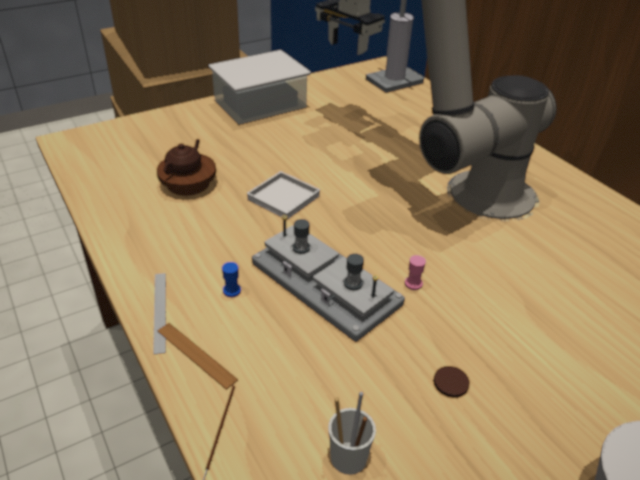

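View pics/top0.png

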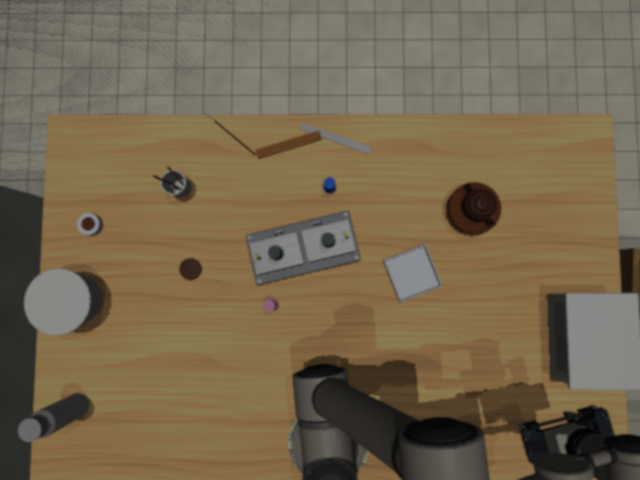

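The scene view shows dark springs on the tester at (302,232) and (355,268), and the tray at (284,195). The look-alikes are blue at (231,280) and pink at (415,272). In the top view, where image left is the robot's left, the left spring is at (276,253), the right one at (328,240), the tray at (412,273), blue at (330,185) and pink at (270,305). Next I'll take crops and measure.

Run:
```python
import cv2, numpy as np
s=np.load("scene0.npz");t=np.load("top0.npz")
a=cv2.resize(s["img"][210:340,240:440,::-1],None,fx=4,fy=4,interpolation=cv2.INTER_CUBIC)
b=cv2.resize(t["img"][200:320,235:445,::-1],None,fx=3.8,fy=3.8,interpolation=cv2.INTER_CUBIC)
cv2.imwrite("pics/sc1.png",a);cv2.imwrite("pics/tc1.png",b)
def P(c,u,v):
    z=np.median(c["range_z"][v-1:v+2,u-1:u+2]);K=c["camera_matrix"]
    p=np.array([(u-K[0,2])*z/K[0,0],(v-K[1,2])*z/K[1,1],z,1]);return (c["T"]@p)[:3].round(4)
for n,u,v in [("L",276,253),("R",328,240),("plateL",262,257),("plateL",292,248),("tray",412,273)]: print(n,P(t,u,v))
for n,u,v in [("L",355,259),("R",302,226),("tray",284,195)]: print("s",n,P(s,u,v))
```

```text
L [0.5295 0.142  0.1217]
R [0.5647 0.0031 0.1181]
plateL [0.5215 0.1882 0.0573]
plateL [0.547  0.1041 0.0555]
tray [ 0.4776 -0.2422  0.004 ]
s L [0.5343 0.1493 0.1188]
s R [0.5718 0.0109 0.118 ]
s tray [ 0.4733 -0.2469  0.002 ]
```

View pics/sc1.png

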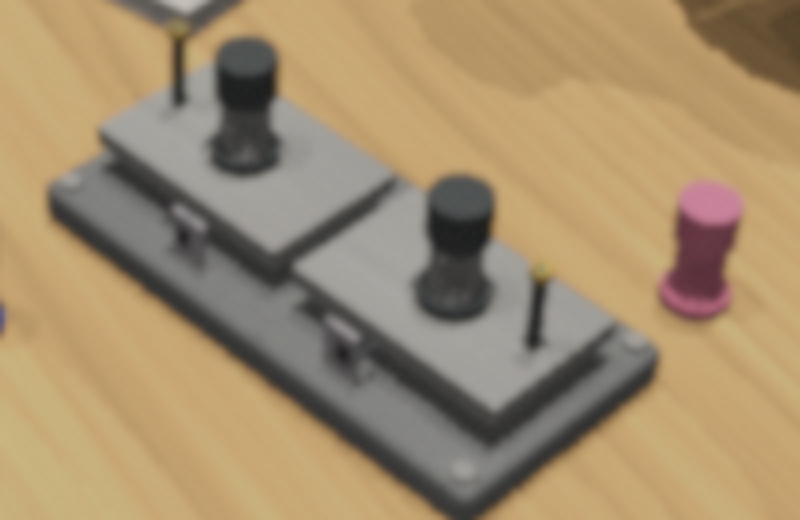

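View pics/tc1.png

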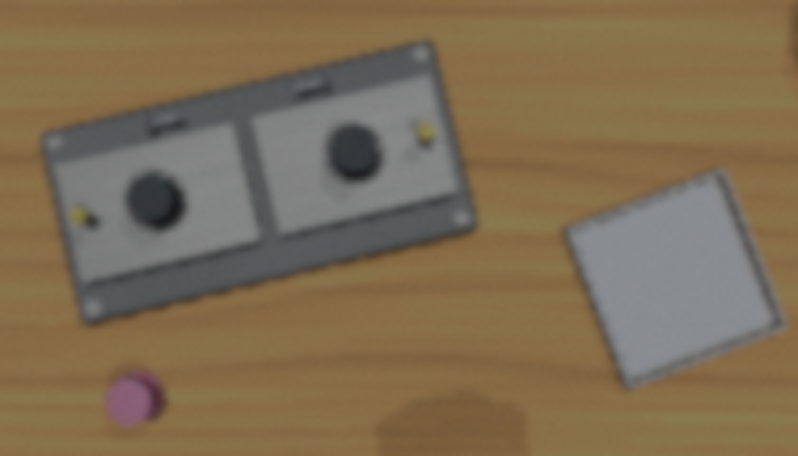

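Both caps top out at about z = 0.12, and the tester's yaw is about 0.25 rad. I confirm the dark springs in the seats at crop pixels (460,215) and (245,75). Pink stands on the table, so it's not one of them. I'll write a helper that computes shifts, then move above the left spring.

```bash
cat > h.py <<'E'
from cell import status, eyes
import cv2, numpy as np
from scipy.spatial.transform import Rotation as Ro
def pose():
    o=status.observe(); return o,np.array(o["tool_pos"]),Ro.from_euler("xyz",o["tool_rot"]).as_matrix()
def shift(target,yaw=None):
    o,p,R=pose(); d=R.T@(np.array(target)-p)
    print("shift",d.round(4))
    if yaw is not None:
        R2=(Ro.from_euler("z",yaw)*Ro.from_euler("x",np.pi)).as_matrix()
        print("turn",Ro.from_matrix(R.T@R2).as_rotvec().round(4))
def snap(tag):
    o,p,R=pose(); c=eyes.read_camera("wrist"); cv2.imwrite(f"pics/{tag}.png",c["img"][:,:,::-1])
    T=np.eye(4);T[:3,:3]=R;T[:3,3]=p; W=T@c["tool_from_camera"]
    np.savez(tag+".npz",img=c["img"],range_z=c["range_z"],camera_matrix=c["camera_matrix"],T=W)
    return c
def P(c,u,v):
    z=np.median(c["range_z"][int(v)-1:int(v)+2,int(u)-1:int(u)+2]);K=c["camera_matrix"]
    return (c["T"]@np.array([(u-K[0,2])*z/K[0,0],(v-K[1,2])*z/K[1,1],z,1]))[:3].round(4)
def ray(c,u,v,z):
    K=c["camera_matrix"];d=c["T"][:3,:3]@np.array([(u-K[0,2])/K[0,0],(v-K[1,2])/K[1,1],1]);o=c["T"][:3,3]
    return (o+d*(z-o[2])/d[2]).round(4)
def tri(obs):
    A=np.zeros((3,3));b=np.zeros(3)
    for c,u,v in obs:
        K=c["camera_matrix"];d=c["T"][:3,:3]@np.array([(u-K[0,2])/K[0,0],(v-K[1,2])/K[1,1],1]);d/=np.linalg.norm(d)
        M=np.eye(3)-np.outer(d,d);A+=M;b+=M@c["T"][:3,3]
    return np.linalg.solve(A,b).round(4)
E
python3 - <<'E'
from h import *
c=eyes.read_camera("wrist");print(c["tool_from_camera"],c["camera_matrix"])
shift([0.53,0.142,0.25],1.818)
E
```

```text
[[ 5.37354513e-04 -9.62942632e-01 -2.69705763e-01  7.19443895e-02]
 [ 9.99999855e-01  5.26778279e-04  1.11592622e-04  1.23628652e-03]
 [ 3.46178451e-05 -2.69705784e-01  9.62942775e-01 -1.58225583e-01]
 [ 0.00000000e+00  0.00000000e+00  0.00000000e+00  1.00000000e+00]] [[429.73108278   0.         320.75807092]
 [  0.         429.73108278 232.24891903]
 [  0.           0.           1.        ]]
shift [ 0.5486 -0.5329 -0.0231]
turn [-8.0000e-04 -1.0000e-03 -1.5712e+00]
```

>>> jog_arm(
  series=[
    [-1, [0.549, -0.533, -0.023], [0, 0, -1.571]],
    [-1, [0.549, -0.533, -0.023], [0, 0, -1.571]],
    [-1, [0.549, -0.533, -0.023], [0, 0, -1.571]],
    [-1, [0.549, -0.533, -0.023], [0, 0, -1.571]],
    [-1, [0.549, -0.533, -0.023], [0, 0, -1.571]],
    [-1, [0.549, -0.533, -0.023], [0, 0, -1.571]],
    [-1, [0.549, -0.533, -0.023], [0, 0, -1.571]],
    [-1, [0.549, -0.533, -0.023], [0, 0, -1.571]],
    [-1, [0.549, -0.533, -0.023], [0, 0, -1.571]],
    [-1, [0.549, -0.533, -0.023], [0, 0, -1.571]],
    [-1, [0.549, -0.533, -0.023], [0, 0, -1.571]],
    [-1, [0.549, -0.533, -0.023], [0, 0, -1.571]],
  ],
  squeeze=20,
)

```text
time: 1.15
tool_pos: [0.3915, -0.0819, 0.2419]
tool_rot: [3.141, 0.0, 1.753]
contact_force: [0.9, -0.6, 0.4]
opening: 0.0165
```

Run:
```python
from h import *
print(pose()[:2])
shift([0.53,0.142,0.25],1.818)
```

```text
({'time': 1.15, 'qpos': array([-3.98227657e-01,  9.55397589e-02,  1.80471926e+00, -1.66279083e-04,
        1.24086017e+00, -5.80324860e-01]), 'qvel': array([ 1.28153838,  0.2836275 , -0.3648914 , -0.0045243 ,  0.07079391,
       -0.21516578]), 'joint_efforts': array([ -5.35271376, -32.56321192, -21.73021495,   0.18127867,
         0.30256092,   0.32597534]), 'tool_pos': array([ 0.39146665, -0.08186067,  0.24189772]), 'tool_rot': array([3.14128298e+00, 3.91172328e-04, 1.75294730e+00]), 'contact_force': array([ 0.92599945, -0.62525734,  0.4257699 ]), 'torque': array([-0.05077886, -0.14123661,  0.01131233]), 'opening': 0.01653879033804409}, array([ 0.39146665, -0.08186067,  0.24189772]))
shift [ 0.1951  0.1768 -0.0081]
turn [ 0.0003  0.0004 -0.0651]
```

>>> jog_arm(
  series=[
    [-1, [0.18, 0.16, -0.008], [0, 0, -0.05]],
    [-1, [0.18, 0.16, -0.008], [0, 0, -0.05]],
    [-1, [0.18, 0.16, -0.008], [0, 0, -0.05]],
    [-1, [0.18, 0.16, -0.008], [0, 0, -0.05]],
    [-1, [0.18, 0.16, -0.008], [0, 0, -0.05]],
    [-1, [0.18, 0.16, -0.008], [0, 0, -0.05]],
    [-1, [0.18, 0.16, -0.008], [0, 0, -0.05]],
    [-1, [0.18, 0.16, -0.008], [0, 0, -0.05]],
    [-1, [0.18, 0.16, -0.008], [0, 0, -0.05]],
    [-1, [0.18, 0.16, -0.008], [0, 0, -0.05]],
  ],
)

```text
time: 1.98
tool_pos: [0.5164, 0.1203, 0.2496]
tool_rot: [-3.141, 0.0, 1.796]
contact_force: [0.4, -0.0, 0.8]
opening: 0.0004
```

Run:
```python
from h import *
o,p,R=pose();print(o["qvel"],p,o["tool_rot"],o["contact_force"])
snap("w1")
```

```text
[-0.00837908 -0.00877907 -0.00234552  0.00223369  0.00019993  0.00199705] [0.51638319 0.12034906 0.24958373] [-3.14075357e+00  2.86249745e-04  1.79578279e+00] [ 0.35952911 -0.04857915  0.78331034]
```

View pics/w1.png

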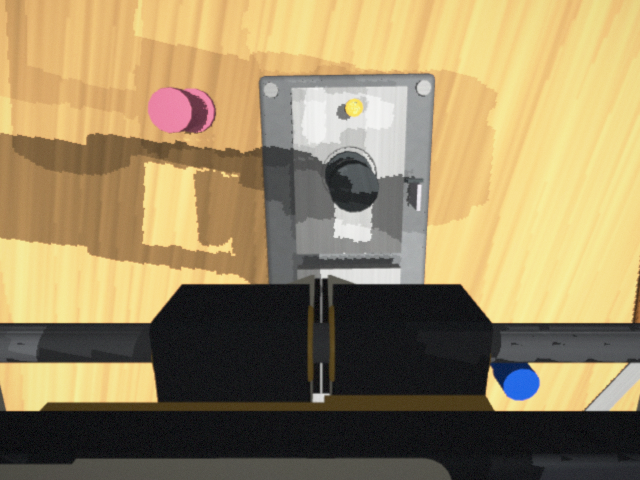

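The wrist view shows the left spring's cap at about (353,187), its brass post top at (354,107), pink at (175,110) and blue at (520,382).

```bash
cat >> h.py <<'E'
def blob(c,box,lo,hi):
    u0,v0,u1,v1=box; vs,us=np.mgrid[v0:v1,u0:u1]; z=c["range_z"][v0:v1,u0:u1];K=c["camera_matrix"]
    X=np.stack([(us-K[0,2])*z/K[0,0],(vs-K[1,2])*z/K[1,1],z,np.ones_like(z)],-1)@np.array(c["T"]).T
    m=(z>0)&(X[...,2]>lo)&(X[...,2]<hi); q=X[m][:,:3]
    (cx,cy),r=cv2.minEnclosingCircle(q[:,:2].astype(np.float32))
    print("n",len(q),"mean",q.mean(0).round(4),"circ",round(cx,4),round(cy,4),"r",round(r,4),"zmed",np.median(q[:,2]).round(4), "pix",us[m].mean().round(1),vs[m].mean().round(1))
E
python3 - <<'E'
from h import *
c=np.load("w1.npz")
cv2.imwrite("pics/w1c.png",cv2.resize(c["img"][80:240,260:430,::-1],None,fx=3.6,fy=3.6,interpolation=cv2.INTER_CUBIC))
blob(c,(310,130,400,230),0.112,0.13)
blob(c,(340,90,370,125),0.10,0.115)
t=np.load("top0.npz")
blob(t,(255,235,295,275),0.112,0.13)
blob(t,(310,220,345,260),0.112,0.13)
E
```

```text
n 1943 mean [0.5321 0.1469 0.1201] circ 0.5324 0.1464 r 0.0169 zmed 0.1202 pix 353.2 187.2
n 256 mean [0.5204 0.1973 0.1081] circ 0.521 0.1952 r 0.0051 zmed 0.1081 pix 353.4 107.6
n 127 mean [0.5325 0.1466 0.1207] circ 0.5328 0.1469 r 0.0171 zmed 0.1211 pix 274.3 251.9
n 119 mean [0.5684 0.0021 0.1204] circ 0.5685 0.0024 r 0.0168 zmed 0.1205 pix 328.4 238.6
```

View pics/w1c.png

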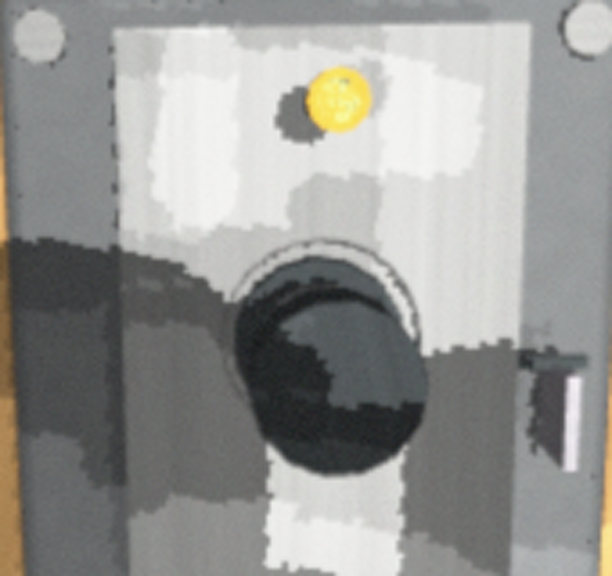

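Wrist and top views agree: left cap at (0.532, 0.147, 0.120), post top at z = 0.108. Next I'll go to just above the cap.

Run:
```python
from h import *
shift([0.5323,0.1466,0.130],1.818)
```

```text
shift [0.0222 0.0213 0.1198]
turn [-0.0004  0.0003 -0.0227]
```

>>> jog_arm(
  series=[
    [-1, [0.022, 0.021, 0.0], [0, 0, -0.022]],
    [-1, [0.022, 0.021, 0.04], [0, 0, -0.022]],
    [-1, [0.022, 0.021, 0.08], [0, 0, -0.022]],
    [-1, [0.022, 0.021, 0.1], [0, 0, -0.022]],
    [-1, [0.022, 0.021, 0.11], [0, 0, -0.022]],
    [-1, [0.022, 0.021, 0.115], [0, 0, -0.022]],
    [-1, [0.022, 0.021, 0.115], [0, 0, -0.022]],
    [-1, [0.022, 0.021, 0.115], [0, 0, -0.022]],
    [-1, [0.022, 0.021, 0.115], [0, 0, -0.022]],
  ],
)

```text
time: 2.78
tool_pos: [0.5336, 0.1474, 0.1365]
tool_rot: [3.138, 0.0, 1.818]
contact_force: [-0.2, 0.9, -0.2]
opening: 0.0004
```

Run:
```python
from h import *
import time
o,p,R=pose();print(p,o["contact_force"],o["qvel"].round(3))
shift([0.5323,0.1466,0.120],1.818)
```

```text
[0.53358323 0.14736504 0.13652277] [-0.19125002  0.8857967  -0.1858958 ] [ 0.003 -0.001  0.005  0.001 -0.003  0.001]
shift [-0.0004 -0.0015  0.0165]
turn [0.0033 0.0005 0.0004]
```

>>> jog_arm(
  series=[
    [-1, [0, -0.001, 0.005], [0, 0, 0]],
    [-1, [0, -0.001, 0.01], [0, 0, 0]],
    [-1, [0, -0.001, 0.014], [0, 0, 0]],
    [-1, [0, -0.001, 0.017], [0, 0, 0]],
    [-1, [0, -0.001, 0.02], [0, 0, 0]],
    [-1, [0, -0.001, 0.023], [0, 0, 0]],
    [-1, [0, -0.001, 0.025], [0, 0, 0]],
    [-1, [0, -0.001, 0.0265], [0, 0, 0]],
    [-1, [0, -0.001, 0.0265], [0, 0, 0]],
    [-1, [0, -0.001, 0.0265], [0, 0, 0]],
    [-1, [0, -0.001, 0.0265], [0, 0, 0]],
  ],
)

```text
time: 3.7
tool_pos: [0.5317, 0.1472, 0.1086]
tool_rot: [3.141, 0.0, 1.819]
contact_force: [-1.8, -1.2, 6.5]
opening: 0.0004
```

Run:
```python
from h import *
o,p,R=pose();print(p,o["contact_force"],o["qvel"].round(3))
c=snap("w2"); o,p,R=pose();print(p,o["contact_force"]);
```

```text
[0.53165037 0.147238   0.10863869] [-1.84827801 -1.24266145  6.49144316] [ 0.    -0.001 -0.001 -0.001  0.     0.001]
[0.53165016 0.14725523 0.10864534] [-1.5925878   0.66781281  7.32501757]
```

View pics/w2.png

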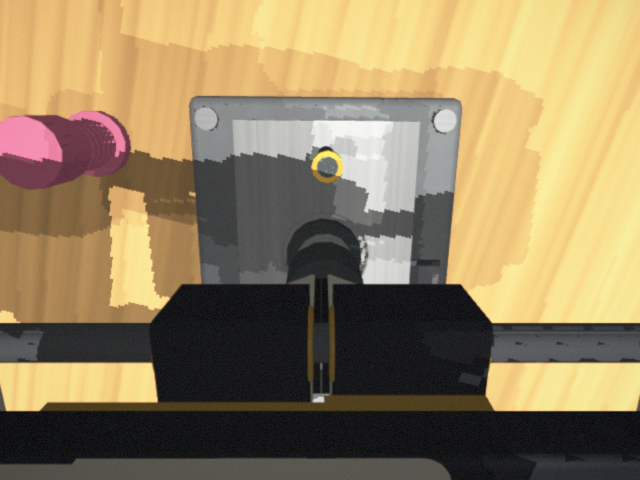

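The fingers are on the cap, whose visible part is at about (325,245); the post top is at (327,165). About 7 N at 11.5 mm of travel suggests the weak spring. I'll check cap and post heights by depth.

```bash
cat >> h.py <<'E'
def heights(c,box,lo,hi,step=0.001):
    u0,v0,u1,v1=box; vs,us=np.mgrid[v0:v1,u0:u1]; z=c["range_z"][v0:v1,u0:u1];K=c["camera_matrix"]
    X=np.stack([(us-K[0,2])*z/K[0,0],(vs-K[1,2])*z/K[1,1],z,np.ones_like(z)],-1)@np.array(c["T"]).T
    Z=X[...,2][z>0]; h,e=np.histogram(Z,np.arange(lo,hi,step)); print([(round(a*1000,1),int(n)) for a,n in zip(e,h) if n>3])
E
python3 - <<'E'
from h import *
c=np.load("w2.npz")
cv2.imwrite("pics/w2c.png",cv2.resize(c["img"][130:300,250:400,::-1],None,fx=3.5,fy=3.5,interpolation=cv2.INTER_CUBIC))
heights(c,(305,140,350,185),0.09,0.115);heights(c,(280,215,370,283),0.08,0.125)
E
```

```text
[(np.float64(102.0), 6), (np.float64(103.0), 9), (np.float64(104.0), 87), (np.float64(105.0), 450), (np.float64(106.0), 241), (np.float64(107.0), 8)]
[(np.float64(83.0), 20), (np.float64(84.0), 35), (np.float64(85.0), 47), (np.float64(86.0), 39), (np.float64(87.0), 52), (np.float64(88.0), 40), (np.float64(89.0), 39), (np.float64(90.0), 49), (np.float64(91.0), 46), (np.float64(92.0), 43), (np.float64(93.0), 56), (np.float64(94.0), 54), (np.float64(95.0), 37), (np.float64(96.0), 47), (np.float64(97.0), 64), (np.float64(98.0), 46), (np.float64(99.0), 60), (np.float64(100.0), 48), (np.float64(101.0), 48), (np.float64(102.0), 62), (np.float64(103.0), 52), (np.float64(104.0), 62), (np.float64(105.0), 58), (np.float64(106.0), 73), (np.float64(107.0), 189), (np.float64(108.0), 588), (np.float64(109.0), 245), (np.float64(110.0), 44), (np.float64(111.0), 31), (np.float64(112.0), 36), (np.float64(113.0), 33), (np.float64(114.0), 34), (np.float64(115.0), 45), (np.float64(116.0), 30), (np.float64(117.0), 11)]
```

View pics/w2c.png

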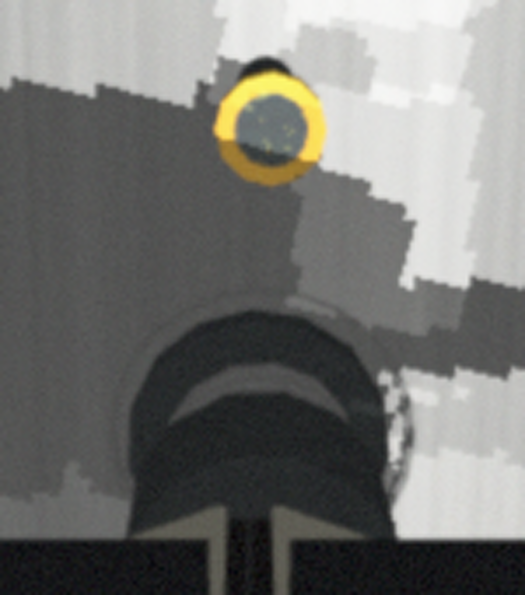

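The cap top is at 108.5 mm and the post top at 105.6, so 2.9 mm remains. The plate has sunk about 2.5 mm (about 6.5 N). I'll press about 3.4 mm more and hold.

>>> jog_arm(
  series=[
    [-1, [0, 0, 0.001], [0, 0, 0]],
    [-1, [0, 0, 0.002], [0, 0, 0]],
    [-1, [0, 0, 0.003], [0, 0, 0]],
    [-1, [0, 0, 0.0034], [0, 0, 0]],
    [-1, [0, 0, 0.0034], [0, 0, 0]],
    [-1, [0, 0, 0.0034], [0, 0, 0]],
  ],
)

```text
time: 4.25
tool_pos: [0.5317, 0.1472, 0.1054]
tool_rot: [3.141, 0.0, 1.819]
contact_force: [-2.5, -0.4, 7.7]
opening: 0.0004
```

Run:
```python
from h import *
o,p,R=pose();print(p,o["contact_force"])
c=snap("w3"); o,p,R=pose();print(p,o["contact_force"])
c=np.load("w3.npz")
cv2.imwrite("pics/w3c.png",cv2.resize(c["img"][130:300,250:400,::-1],None,fx=3.5,fy=3.5,interpolation=cv2.INTER_CUBIC))
heights(c,(305,140,350,185),0.09,0.115);heights(c,(280,215,370,283),0.1,0.115)
```

```text
[0.53165271 0.14724    0.10539325] [-2.45897321 -0.44968391  7.65815297]
[0.53168765 0.14726027 0.10544746] [-1.50768799 -0.90356662  7.85725   ]
[(np.float64(101.0), 7), (np.float64(102.0), 6), (np.float64(103.0), 25), (np.float64(104.0), 298), (np.float64(105.0), 419), (np.float64(106.0), 70)]
[(np.float64(100.0), 65), (np.float64(101.0), 52), (np.float64(102.0), 61), (np.float64(103.0), 76), (np.float64(104.0), 309), (np.float64(105.0), 564), (np.float64(106.0), 150), (np.float64(107.0), 38), (np.float64(108.0), 32), (np.float64(109.0), 34), (np.float64(110.0), 26), (np.float64(111.0), 40), (np.float64(112.0), 46), (np.float64(113.0), 27)]
```

View pics/w3c.png

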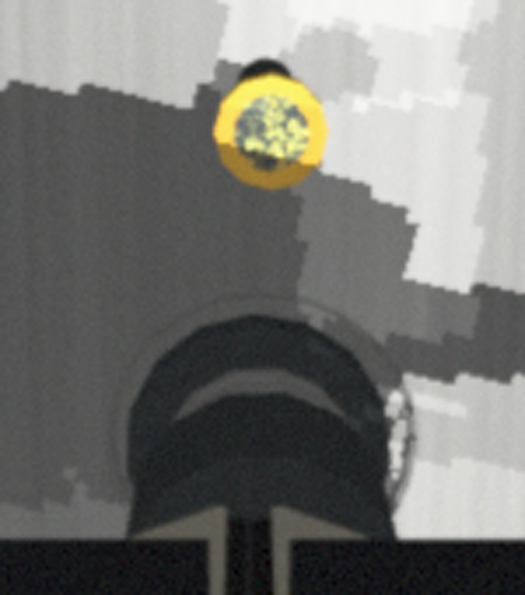

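The cap (105.3) and post (104.9) are level within 0.5 mm at about 7.8 N. I'll hold there for a second.

>>> jog_arm(
  series=[
    [-1, [0, 0, 0.0003], [0, 0, 0]],
    [-1, [0, 0, 0.0003], [0, 0, 0]],
    [-1, [0, 0, 0.0003], [0, 0, 0]],
    [-1, [0, 0, 0.0003], [0, 0, 0]],
    [-1, [0, 0, 0.0003], [0, 0, 0]],
    [-1, [0, 0, 0.0003], [0, 0, 0]],
    [-1, [0, 0, 0.0003], [0, 0, 0]],
    [-1, [0, 0, 0.0003], [0, 0, 0]],
    [-1, [0, 0, 0.0003], [0, 0, 0]],
    [-1, [0, 0, 0.0003], [0, 0, 0]],
    [-1, [0, 0, 0.0003], [0, 0, 0]],
    [-1, [0, 0, 0.0003], [0, 0, 0]],
  ],
)

```text
time: 5.3
tool_pos: [0.5317, 0.1473, 0.1051]
tool_rot: [3.141, 0.0, 1.819]
contact_force: [-3.2, -0.9, 8.0]
opening: 0.0004
```

Run:
```python
from h import *
o,p,R=pose();print(p,o["contact_force"])
c=snap("w4"); c=np.load("w4.npz");o=status.observe();print(o["contact_force"])
heights(c,(305,140,350,185),0.09,0.115);heights(c,(280,215,370,283),0.1,0.115)
shift([0.568,0.002,0.2],1.818)
```

```text
[0.53165797 0.14726663 0.10514224] [-3.16928332 -0.85610844  8.01389233]
[-2.55556317 -1.12043328  8.47353768]
[(np.float64(100.0), 5), (np.float64(101.0), 5), (np.float64(102.0), 6), (np.float64(103.0), 38), (np.float64(104.0), 313), (np.float64(105.0), 399), (np.float64(106.0), 68)]
[(np.float64(100.0), 55), (np.float64(101.0), 54), (np.float64(102.0), 63), (np.float64(103.0), 89), (np.float64(104.0), 434), (np.float64(105.0), 483), (np.float64(106.0), 86), (np.float64(107.0), 33), (np.float64(108.0), 29), (np.float64(109.0), 34), (np.float64(110.0), 35), (np.float64(111.0), 40), (np.float64(112.0), 38), (np.float64(113.0), 27)]
shift [-0.1497 -0.0004 -0.0948]
turn [0.0007 0.0002 0.0009]
```

Left spring held at the mark for over a second at about 8 N, so it's weak. I'll lift off and look at the right one.

>>> jog_arm(
  series=[
    [-1, [0, 0, -0.005], [0, 0, 0]],
    [-1, [0, 0, -0.015], [0, 0, 0]],
    [-1, [0, 0, -0.04], [0, 0, 0]],
    [-1, [-0.03, 0, -0.08], [0, 0, 0]],
    [-1, [-0.07, 0, -0.12], [0, 0, 0]],
    [-1, [-0.11, 0, -0.12], [0, 0, 0]],
    [-1, [-0.15, 0, -0.12], [0, 0, 0]],
    [-1, [-0.18, 0, -0.12], [0, 0, 0]],
    [-1, [-0.18, 0, -0.12], [0, 0, 0]],
    [-1, [-0.18, 0, -0.12], [0, 0, 0]],
    [-1, [-0.18, 0, -0.12], [0, 0, 0]],
    [-1, [-0.18, 0, -0.12], [0, 0, 0]],
  ],
)

```text
time: 6.35
tool_pos: [0.5753, -0.0259, 0.2242]
tool_rot: [-3.141, -0.001, 1.82]
contact_force: [1.2, 0.4, 0.8]
opening: 0.0008
```

Run:
```python
from h import *
o,p,R=pose();print(p,o["contact_force"],o["qvel"].round(3))
c=snap("w5"); print(status.observe()["contact_force"])
c=np.load("w5.npz")
blob(c,(290,120,410,280),0.112,0.13)
```

```text
[ 0.57527394 -0.02590871  0.22424101] [1.15243312 0.43445122 0.81743968] [ 0.012 -0.005 -0.002 -0.002 -0.001 -0.002]
[0.60172791 0.24371803 0.80016321]
n 2335 mean [0.5681 0.0019 0.1201] circ 0.5682 0.0014 r 0.017 zmed 0.1202 pix 321.6 184.0
```

View pics/w5.png

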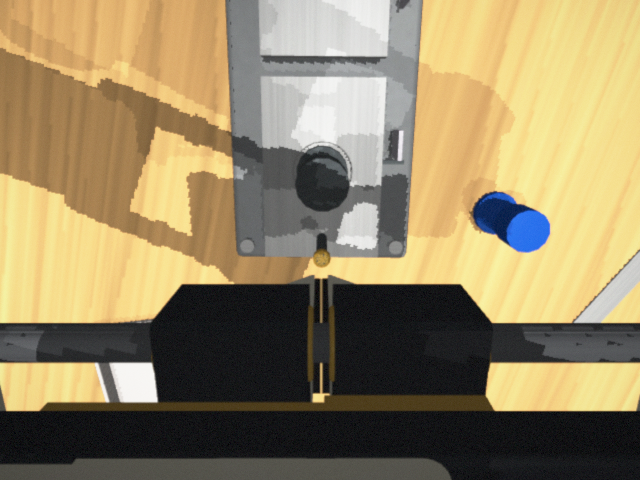

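The wrist view shows the right spring's cap at (322,184), the post at (321,257), and blue off to the side at (527,228). Cap at (0.568, 0.002, 0.120). I'll press in stages.

Run:
```python
from h import *
shift([0.568,0.002,0.109],1.818)
```

```text
shift [ 0.0286 -0.0002  0.1154]
turn [-0.0006 -0.0006  0.0026]
```

>>> jog_arm(
  series=[
    [-1, [0.028, 0, 0.03], [0, 0, 0]],
    [-1, [0.028, 0, 0.06], [0, 0, 0]],
    [-1, [0.028, 0, 0.08], [0, 0, 0]],
    [-1, [0.028, 0, 0.092], [0, 0, 0]],
    [-1, [0.028, 0, 0.097], [0, 0, 0]],
    [-1, [0.028, 0, 0.101], [0, 0, 0]],
    [-1, [0.028, 0, 0.104], [0, 0, 0]],
    [-1, [0.028, 0, 0.107], [0, 0, 0]],
    [-1, [0.028, 0, 0.11], [0, 0, 0]],
    [-1, [0.028, 0, 0.113], [0, 0, 0]],
    [-1, [0.028, 0, 0.113], [0, 0, 0]],
    [-1, [0.028, 0, 0.113], [0, 0, 0]],
  ],
)

```text
time: 7.4
tool_pos: [0.5696, 0.0001, 0.113]
tool_rot: [3.139, 0.001, 1.819]
contact_force: [-0.6, 1.1, 7.2]
opening: 0.0006
```

Run:
```python
from h import *
o,p,R=pose();print(p,o["contact_force"],o["qvel"].round(3))
c=snap("w6"); print(status.observe()["contact_force"])
c=np.load("w6.npz")
heights(c,(220,130,420,283),0.04,0.12)
```

```text
[5.69630105e-01 5.86203653e-05 1.13020103e-01] [-0.57482752  1.12136893  7.16173743] [ 0.001 -0.004  0.001 -0.002  0.003 -0.   ]
[-1.24795573  2.3480343   8.16713785]
[(np.float64(43.0), 8), (np.float64(44.0), 29), (np.float64(45.0), 38), (np.float64(46.0), 5), (np.float64(47.0), 12), (np.float64(48.0), 204), (np.float64(49.0), 337), (np.float64(50.0), 114), (np.float64(51.0), 670), (np.float64(52.0), 7052), (np.float64(53.0), 11032), (np.float64(54.0), 2481), (np.float64(55.0), 122), (np.float64(56.0), 332), (np.float64(57.0), 596), (np.float64(58.0), 195), (np.float64(59.0), 68), (np.float64(60.0), 30), (np.float64(61.0), 5), (np.float64(63.0), 15), (np.float64(64.0), 47), (np.float64(65.0), 57), (np.float64(66.0), 23), (np.float64(69.0), 13), (np.float64(70.0), 49), (np.float64(71.0), 56), (np.float64(72.0), 9), (np.float64(75.0), 17), (np.float64(76.0), 20), (np.float64(77.0), 11), (np.float64(87.0), 9), (np.float64(88.0), 33), (np.float64(89.0), 42), (np.float64(90.0), 38), (np.float64(91.0), 41), (np.float64(92.0), 47), (np.float64(93.0), 42), (np.float64(94.0), 41), (np.float64(95.0), 53), (np.float64(96.0), 35), (np.float64(97.0), 44), (np.float64(98.0), 50), (np.float64(99.0), 54), (np.float64(100.0), 53), (np.float64(101.0), 45), (np.float64(102.0), 43), (np.float64(103.0), 51), (np.float64(104.0), 65), (np.float64(105.0), 44), (np.float64(106.0), 57), (np.float64(107.0), 55), (np.float64(108.0), 61), (np.float64(109.0), 58), (np.float64(110.0), 56), (np.float64(111.0), 108), (np.float64(112.0), 643), (np.float64(113.0), 681), (np.float64(114.0), 110), (np.float64(115.0), 29), (np.float64(116.0), 30), (np.float64(117.0), 40), (np.float64(118.0), 33)]
```

View pics/w6.png

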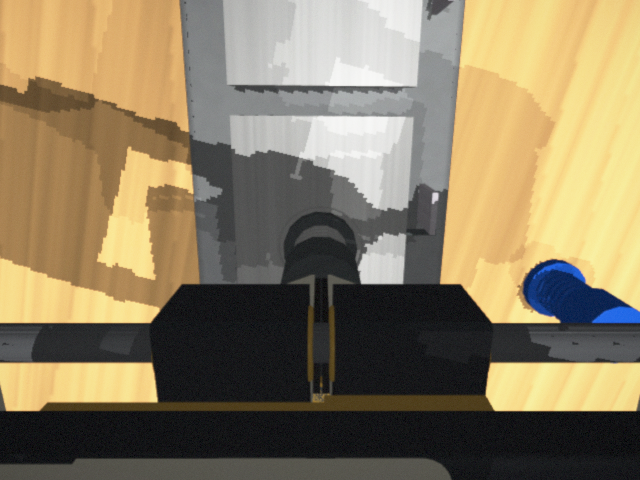

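About 7.5 N at 7 mm of travel, with the plate down about 2.9 mm, fits the sound spring. The mark should be about 10.5 mm further in travel, so I'll go 8 mm first.

>>> jog_arm(
  series=[
    [-1, [0, 0, 0.0015], [0, 0, 0]],
    [-1, [0, 0, 0.003], [0, 0, 0]],
    [-1, [0, 0, 0.0045], [0, 0, 0]],
    [-1, [0, 0, 0.006], [0, 0, 0]],
    [-1, [0, 0, 0.007], [0, 0, 0]],
    [-1, [0, 0, 0.008], [0, 0, 0]],
    [-1, [0, 0, 0.008], [0, 0, 0]],
    [-1, [0, 0, 0.008], [0, 0, 0]],
    [-1, [0, 0, 0.008], [0, 0, 0]],
  ],
)

```text
time: 8.2
tool_pos: [0.5698, 0.0001, 0.1059]
tool_rot: [3.138, 0.001, 1.819]
contact_force: [-2.6, 1.7, 12.1]
opening: 0.0003
```

Run:
```python
from h import *
o,p,R=pose();print(p,o["contact_force"],o["qvel"].round(3))
c=snap("w7"); print(status.observe()["contact_force"])
c=np.load("w7.npz")
heights(c,(235,120,405,200),0.04,0.06)
heights(c,(285,205,360,283),0.095,0.12)
```

```text
[5.69795894e-01 5.09717372e-05 1.05853956e-01] [-2.57598812  1.71111606 12.14558476] [ 0.    -0.002  0.001  0.002  0.002  0.002]
[-3.15507261  2.57068404 11.77155628]
[(np.float64(48.0), 4), (np.float64(49.0), 208), (np.float64(50.0), 3301), (np.float64(51.0), 7426), (np.float64(52.0), 2502), (np.float64(53.0), 106)]
[(np.float64(95.0), 50), (np.float64(96.0), 64), (np.float64(97.0), 40), (np.float64(98.0), 50), (np.float64(99.0), 56), (np.float64(100.0), 56), (np.float64(101.0), 50), (np.float64(102.0), 51), (np.float64(103.0), 56), (np.float64(104.0), 146), (np.float64(105.0), 701), (np.float64(106.0), 593), (np.float64(107.0), 87), (np.float64(108.0), 32), (np.float64(109.0), 31), (np.float64(110.0), 41), (np.float64(111.0), 34), (np.float64(112.0), 34), (np.float64(113.0), 38), (np.float64(114.0), 19)]
```

Cap 105.9 and mark about 103.4 (plate 51.4), so 2.5 mm is left, or about 3.4 mm of travel.

>>> jog_arm(
  series=[
    [-1, [0, 0, 0.001], [0, 0, 0]],
    [-1, [0, 0, 0.002], [0, 0, 0]],
    [-1, [0, 0, 0.003], [0, 0, 0]],
    [-1, [0, 0, 0.0034], [0, 0, 0]],
    [-1, [0, 0, 0.0034], [0, 0, 0]],
    [-1, [0, 0, 0.0034], [0, 0, 0]],
  ],
)

```text
time: 8.75
tool_pos: [0.5699, 0.0001, 0.1027]
tool_rot: [3.138, 0.001, 1.819]
contact_force: [-3.4, 1.6, 13.5]
opening: 0.0004
```

Run:
```python
from h import *
o,p,R=pose();print(p,o["contact_force"],o["qvel"].round(3))
c=snap("w8"); print(status.observe()["contact_force"])
c=np.load("w8.npz")
heights(c,(235,120,405,200),0.04,0.06)
heights(c,(285,205,360,283),0.095,0.12)
s=eyes.read_camera("scene");a=s["img"][200:340,240:400,::-1]
cv2.imwrite("pics/s8.png",cv2.resize(a,None,fx=4.2,fy=4.2,interpolation=cv2.INTER_CUBIC))
```

```text
[5.69874503e-01 6.00854762e-05 1.02744701e-01] [-3.41011694  1.61322229 13.48793404] [-0.001 -0.    -0.     0.001  0.     0.001]
[-3.73008163  1.36491211 14.04689313]
[(np.float64(48.0), 90), (np.float64(49.0), 1995), (np.float64(50.0), 7302), (np.float64(51.0), 3876), (np.float64(52.0), 275)]
[(np.float64(95.0), 47), (np.float64(96.0), 57), (np.float64(97.0), 53), (np.float64(98.0), 61), (np.float64(99.0), 53), (np.float64(100.0), 50), (np.float64(101.0), 146), (np.float64(102.0), 779), (np.float64(103.0), 526), (np.float64(104.0), 65), (np.float64(105.0), 38), (np.float64(106.0), 29), (np.float64(107.0), 35), (np.float64(108.0), 33), (np.float64(109.0), 46), (np.float64(110.0), 40), (np.float64(111.0), 5)]
```

View pics/s8.png

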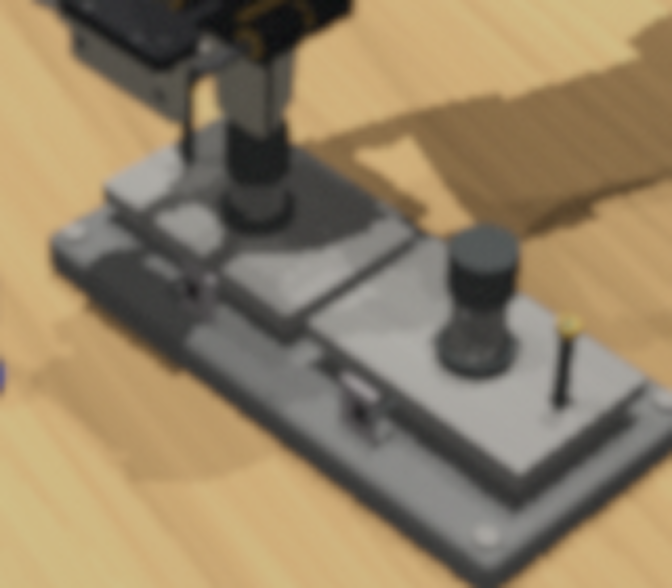

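Cap 102.8 against mark 102.6 at about 13.8 N, so it's level and sound. The scene crop shows the right plate pressed at (255,210) and the left spring upright. I'll hold for a second.

>>> jog_arm(
  series=[
    [-1, [0, 0, 0], [0, 0, 0]],
    [-1, [0, 0, 0], [0, 0, 0]],
    [-1, [0, 0, 0], [0, 0, 0]],
    [-1, [0, 0, 0], [0, 0, 0]],
    [-1, [0, 0, 0], [0, 0, 0]],
    [-1, [0, 0, 0], [0, 0, 0]],
    [-1, [0, 0, 0], [0, 0, 0]],
    [-1, [0, 0, 0], [0, 0, 0]],
    [-1, [0, 0, 0], [0, 0, 0]],
    [-1, [0, 0, 0], [0, 0, 0]],
    [-1, [0, 0, 0], [0, 0, 0]],
    [-1, [0, 0, 0], [0, 0, 0]],
  ],
)

```text
time: 9.85
tool_pos: [0.5699, 0.0001, 0.1028]
tool_rot: [3.138, 0.001, 1.819]
contact_force: [-3.4, 2.0, 13.3]
opening: 0.0008
```

Run:
```python
from h import *
o,p,R=pose();print(p,o["contact_force"])
shift([0.525,0.12,0.22],1.818)
```

```text
[5.69873555e-01 5.66245192e-05 1.02760327e-01] [-3.39820379  2.00897636 13.28551048]
shift [ 0.1272 -0.0136 -0.1174]
turn [0.0037 0.001  0.0007]
```

>>> jog_arm(
  series=[
    [-1, [0, 0, -0.005], [0, 0, 0]],
    [-1, [0, 0, -0.015], [0, 0, 0]],
    [-1, [0, 0, -0.04], [0, 0, 0]],
    [0.4, [0.02, 0, -0.08], [0, 0, 0]],
    [0.4, [0.06, -0.005, -0.117], [0, 0, 0]],
    [0.4, [0.1, -0.013, -0.117], [0, 0, 0]],
    [0.4, [0.127, -0.013, -0.117], [0, 0, 0]],
    [0.4, [0.127, -0.013, -0.117], [0, 0, 0]],
    [0.4, [0.127, -0.013, -0.117], [0, 0, 0]],
    [0.4, [0.127, -0.013, -0.117], [0, 0, 0]],
  ],
)

```text
time: 10.68
tool_pos: [0.5253, 0.1195, 0.2172]
tool_rot: [3.141, 0.001, 1.819]
contact_force: [-0.0, -0.5, 0.2]
opening: 0.0423
```

Run:
```python
from h import *
o,p,R=pose();print(p,o["contact_force"],o["qvel"].round(3),o["opening"])
snap("w9");c=np.load("w9.npz")
blob(c,(290,120,420,280),0.112,0.13)
shift([0.5322,0.1467,0.088],1.818)
```

```text
[0.52526302 0.11950157 0.21724759] [-0.03084385 -0.46357672  0.21130955] [-0.028  0.013 -0.003  0.     0.001  0.001] 0.042342188064707555
n 2440 mean [0.5322 0.1469 0.1201] circ 0.5325 0.1465 r 0.017 zmed 0.1202 pix 344.1 191.9
shift [0.0253 0.0134 0.129 ]
turn [-0.      0.0006  0.0002]
```

View pics/w9.png

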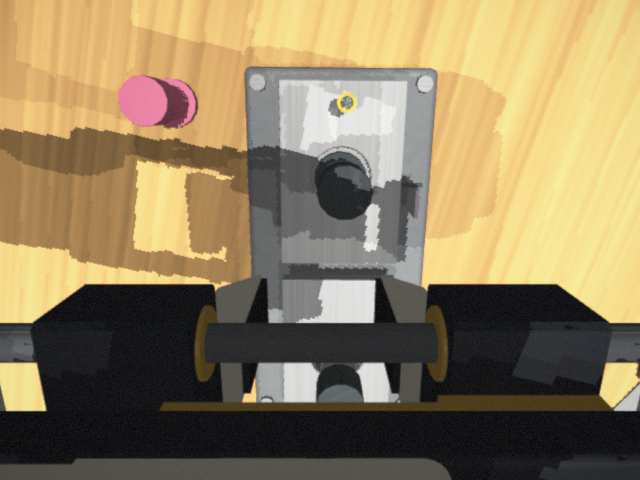

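The dark cap at (344,192) is the left, weak spring in its seat and hasn't moved; the pink one at (150,100) is excluded. I'll descend with the jaws across tester x and grip the cap.

>>> jog_arm(
  series=[
    [0.4, [0.025, 0.0134, 0.02], [0, 0, 0]],
    [0.4, [0.025, 0.0134, 0.05], [0, 0, 0]],
    [0.4, [0.025, 0.0134, 0.08], [0, 0, 0]],
    [0.4, [0.025, 0.0134, 0.1], [0, 0, 0]],
    [0.4, [0.025, 0.0134, 0.115], [0, 0, 0]],
    [0.4, [0.025, 0.0134, 0.126], [0, 0, 0]],
    [0.4, [0.025, 0.0134, 0.128], [0, 0, 0]],
    [0.4, [0.025, 0.0134, 0.128], [0, 0, 0]],
    [0.4, [0.025, 0.0134, 0.128], [0, 0, 0]],
  ],
)

```text
time: 11.48
tool_pos: [0.5326, 0.1465, 0.0895]
tool_rot: [3.141, 0.0, 1.817]
contact_force: [0.2, -0.3, -0.5]
opening: 0.0642
```

Run:
```python
from h import *
o,p,R=pose();print(p,o["contact_force"],o["qvel"].round(3),o["opening"])
shift([0.5322,0.1467,0.088],1.818)
```

```text
[0.53261394 0.14650558 0.08946114] [ 0.1852595  -0.27490977 -0.52719012] [ 0.009 -0.016 -0.005  0.001  0.     0.002] 0.06415759794241203
shift [ 0.0003 -0.0004  0.0015]
turn [ 0.0005  0.0002 -0.0006]
```

>>> jog_arm(
  series=[
    [-1, [0, 0, 0], [0, 0, 0]],
    [-1, [0, 0, 0], [0, 0, 0]],
    [-1, [0, 0, 0], [0, 0, 0]],
    [-1, [0, 0, 0], [0, 0, 0]],
    [-1, [0, 0, 0], [0, 0, 0]],
    [-1, [0, 0, 0], [0, 0, 0]],
    [-1, [0, 0, 0], [0, 0, 0]],
    [-1, [0, 0, 0], [0, 0, 0]],
    [-1, [0, 0, 0], [0, 0, 0]],
    [-1, [0, 0, 0], [0, 0, 0]],
  ],
  squeeze=20,
)

```text
time: 12.32
tool_pos: [0.5321, 0.1473, 0.0892]
tool_rot: [3.141, 0.0, 1.819]
contact_force: [0.1, 0.4, 1.1]
opening: 0.0323
```

Run:
```python
from h import *
o,p,R=pose();print(p,o["contact_force"],o["opening"])
t=np.load("top0.npz");s=np.load("scene0.npz")
# tray corners: top crop pixel-> full
for q in [(566,232),(725,168),(785,325),(630,388)]:
    u,v=235+q[0]/3.8,200+q[1]/3.8; print(ray(t,u,v,0.022))
cs=[ray(t,235+a/3.8,200+b/3.8,0.022) for a,b in [(566,232),(725,168),(785,325),(630,388)]];print(np.mean(cs,0))
cv2.imwrite("pics/st.png",cv2.resize(s["img"][165:225,235:330,::-1],None,fx=8,fy=8,interpolation=cv2.INTER_CUBIC))
```

```text
[0.53205854 0.14734645 0.08918943] [0.10405097 0.43150045 1.1188506 ] 0.03227623387677459
[ 0.5116 -0.1586  0.022 ]
[ 0.5603 -0.2797  0.022 ]
[ 0.4417 -0.3229  0.022 ]
[ 0.3944 -0.2056  0.022 ]
[ 0.477  -0.2417  0.022 ]
```

View pics/st.png

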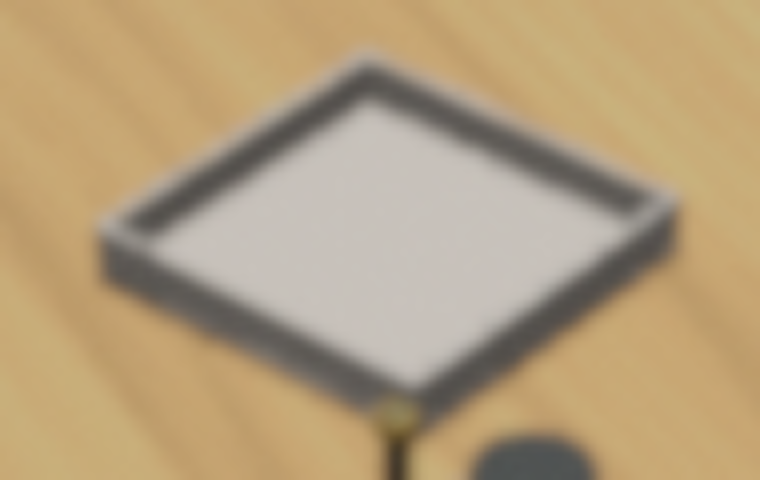

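Gripped (opening 32 mm). The tray corners in the scene crop are at about (100,225), (368,55), (680,200) and (415,430). I'll lift, then check that and the carry height.

>>> jog_arm(
  series=[
    [-1, [0, 0, -0.005], [0, 0, 0]],
    [-1, [0, 0, -0.015], [0, 0, 0]],
    [-1, [0, 0, -0.035], [0, 0, 0]],
    [-1, [0, 0, -0.065], [0, 0, 0]],
    [-1, [0, 0, -0.095], [0, 0, 0]],
    [-1, [0, 0, -0.115], [0, 0, 0]],
    [-1, [0, 0, -0.12], [0, 0, 0]],
    [-1, [0, 0, -0.12], [0, 0, 0]],
    [-1, [0, 0, -0.12], [0, 0, 0]],
  ],
)

```text
time: 13.07
tool_pos: [0.5313, 0.1472, 0.2083]
tool_rot: [-3.14, -0.0, 1.819]
contact_force: [-0.5, -0.9, -1.9]
opening: 0.0328
```

Run:
```python
from h import *
o,p,R=pose();print(p,o["contact_force"],o["opening"])
s=np.load("scene0.npz");print(np.mean([ray(s,235+a/8,165+b/8,0.022) for a,b in [(100,225),(368,55),(680,200),(415,400)]],0))
c=eyes.read_camera("scene");cv2.imwrite("pics/s10.png",c["img"][:,:,::-1])
shift([0.476,-0.243,0.2],1.818)
```

```text
[0.53128272 0.14721641 0.20831772] [-0.49227609 -0.89927233 -1.90754636] 0.03279527576259958
[ 0.48085  -0.233525  0.022   ]
shift [-0.3647 -0.149   0.008 ]
turn [-0.0029 -0.0002  0.0008]
```

View pics/s10.png

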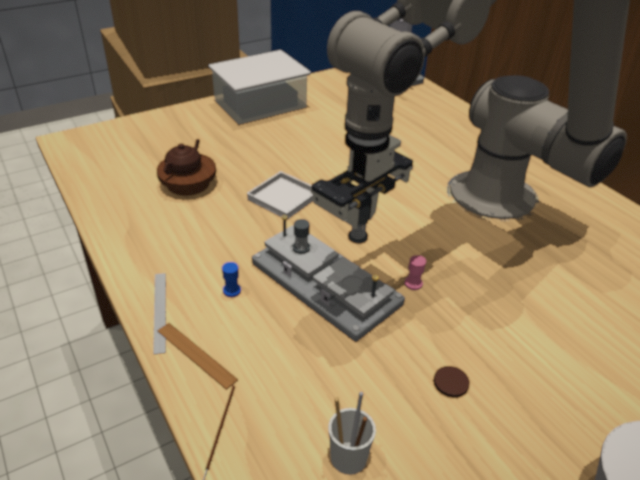

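The spring hangs from the gripper at (358,232), clear of the seat. I'll carry it to the tray.

>>> jog_arm(
  series=[
    [-1, [-0.015, -0.006, 0], [0, 0, 0]],
    [-1, [-0.045, -0.018, 0], [0, 0, 0]],
    [-1, [-0.08, -0.033, 0], [0, 0, 0]],
    [-1, [-0.118, -0.048, 0], [0, 0, 0]],
    [-1, [-0.155, -0.063, 0], [0, 0, 0]],
    [-1, [-0.192, -0.078, 0], [0, 0, 0]],
    [-1, [-0.229, -0.093, 0], [0, 0, 0]],
    [-1, [-0.265, -0.108, 0.008], [0, 0, 0]],
    [-1, [-0.3, -0.122, 0.008], [0, 0, 0]],
    [-1, [-0.33, -0.135, 0.008], [0, 0, 0]],
    [-1, [-0.352, -0.144, 0.008], [0, 0, 0]],
    [-1, [-0.362, -0.147, 0.008], [0, 0, 0]],
  ],
)

```text
time: 14.12
tool_pos: [0.4767, -0.2424, 0.1991]
tool_rot: [-3.139, -0.002, 1.816]
contact_force: [0.1, 0.0, -0.7]
opening: 0.0324
```

>>> jog_arm(
  series=[
    [-1, [0, 0, 0], [0, 0, 0]],
    [-1, [0, 0, 0], [0, 0, 0]],
    [-1, [0, 0, 0], [0, 0, 0]],
    [-1, [0, 0, 0], [0, 0, 0]],
  ],
)

```text
time: 14.45
tool_pos: [0.4785, -0.2381, 0.2009]
tool_rot: [-3.141, -0.001, 1.821]
contact_force: [-0.3, -1.0, -2.2]
opening: 0.0325
```

Run:
```python
from h import *
o,p,R=pose();print(p,o["contact_force"],o["qvel"].round(3),o["opening"])
snap("w11")
shift([0.478,-0.24,0.06],1.818)
```

```text
[ 0.47846791 -0.23806531  0.20089175] [-0.25921845 -0.98409024 -2.16315713] [ 0.001 -0.005 -0.005 -0.003 -0.    -0.002] 0.032547161038180686
shift [-0.0017 -0.001   0.1411]
turn [-0.0001 -0.0004  0.0028]
```

View pics/w11.png

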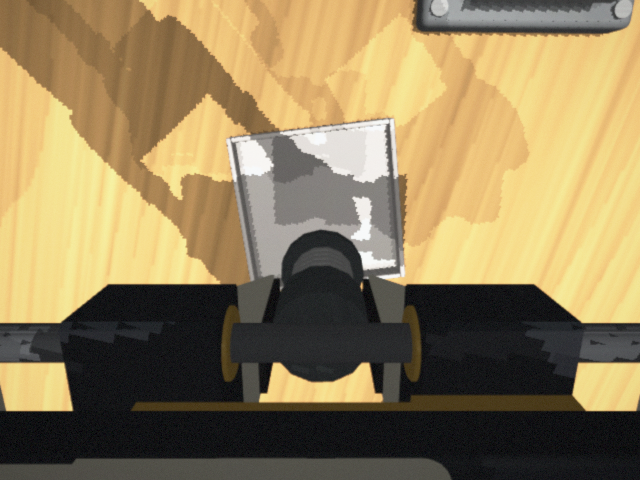

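The wrist view shows the tray with corners at about (229,138), (393,119) and (403,276); the spring hangs upright in front of it. I'll check the tray centre.

Run:
```python
from h import *
c=np.load("w11.npz")
r=[ray(c,*q,0.022) for q in [(229,138),(393,119),(403,276)]];print(r,(r[0]+r[2])/2, np.linalg.norm(r[0]-r[1]))
print(P(c,260,190),P(c,330,180))
```

```text
[array([ 0.3965, -0.205 ,  0.022 ]), array([ 0.5144, -0.1603,  0.022 ]), array([ 0.5595, -0.2801,  0.022 ])] [ 0.478   -0.24255  0.022  ] 0.126089254102005
[ 0.4264 -0.2422  0.0045] [ 0.4809 -0.2197  0.004 ]
```

>>> jog_arm(
  series=[
    [-1, [-0.003, 0, 0.02], [0, 0, 0]],
    [-1, [-0.003, 0, 0.05], [0, 0, 0]],
    [-1, [-0.003, 0, 0.085], [0, 0, 0]],
    [-1, [-0.003, 0, 0.115], [0, 0, 0]],
    [-1, [-0.003, 0, 0.135], [0, 0, 0]],
    [-1, [-0.003, 0, 0.148], [0, 0, 0]],
    [-1, [-0.003, 0, 0.154], [0, 0, 0]],
    [-1, [-0.003, 0, 0.156], [0, 0, 0]],
    [-1, [-0.003, 0, 0.157], [0, 0, 0]],
    [-1, [-0.003, 0, 0.157], [0, 0, 0]],
    [-1, [-0.003, 0, 0.157], [0, 0, 0]],
  ],
)

```text
time: 15.42
tool_pos: [0.4797, -0.2429, 0.0452]
tool_rot: [3.14, 0.002, 1.819]
contact_force: [0.3, -0.5, -1.3]
opening: 0.0326
```

Run:
```python
from h import *
o,p,R=pose();print(p,o["contact_force"],o["qvel"].round(3),o["opening"])
```

```text
[ 0.47967313 -0.24287839  0.04522347] [ 0.31645196 -0.51341632 -1.3025142 ] [-0.003 -0.     0.003 -0.001 -0.     0.   ] 0.032588359629843966
```

>>> jog_arm(
  series=[
    [-1, [0, 0, 0.001], [0, 0, 0]],
    [-1, [0, 0, 0.002], [0, 0, 0]],
    [-1, [0, 0, 0.003], [0, 0, 0]],
    [-1, [0, 0, 0.0037], [0, 0, 0]],
    [-1, [0, 0, 0.0037], [0, 0, 0]],
    [-1, [0, 0, 0.0037], [0, 0, 0]],
  ],
)

```text
time: 15.92
tool_pos: [0.4793, -0.2428, 0.0408]
tool_rot: [3.141, 0.001, 1.819]
contact_force: [0.4, 0.3, 3.1]
opening: 0.0324
```

>>> jog_arm(
  series=[
    [-1, [0, 0, 0.0005], [0, 0, 0]],
    [-1, [0, 0, 0.0005], [0, 0, 0]],
    [-1, [0, 0, 0.0005], [0, 0, 0]],
  ],
)

```text
time: 16.17
tool_pos: [0.4793, -0.2428, 0.0401]
tool_rot: [3.141, 0.001, 1.819]
contact_force: [0.8, -0.4, 3.1]
opening: 0.0328
```

The spring is on the floor (+3 N). I'll ease off and release.

>>> jog_arm(
  series=[
    [-1, [0, 0, -0.0008], [0, 0, 0]],
    [-1, [0, 0, -0.0008], [0, 0, 0]],
    [-0.2, [0, 0, -0.0008], [0, 0, 0]],
    [-0.1, [0, 0, -0.0008], [0, 0, 0]],
    [0, [0, 0, -0.0008], [0, 0, 0]],
    [0.2, [0, 0, -0.0008], [0, 0, 0]],
    [0.4, [0, 0, -0.0008], [0, 0, 0]],
    [0.4, [0, 0, -0.0008], [0, 0, 0]],
    [0.4, [0, 0, -0.0008], [0, 0, 0]],
    [0.4, [0, 0, -0.0008], [0, 0, 0]],
    [0.4, [0, 0, -0.0008], [0, 0, 0]],
    [0.4, [0, 0, -0.0008], [0, 0, 0]],
  ],
)

```text
time: 17.17
tool_pos: [0.479, -0.2426, 0.0407]
tool_rot: [3.142, 0.0, 1.819]
contact_force: [0.5, 0.5, -0.7]
opening: 0.0643
```

Run:
```python
from h import *
o,p,R=pose();print(p,o["contact_force"],o["opening"])
```

```text
[ 0.4790189  -0.24262736  0.04074923] [ 0.5028738   0.49059017 -0.72506185] 0.06429900631992067
```

Released. I'll go straight up, then a little back for a look.

>>> jog_arm(
  series=[
    [0.4, [0, 0, -0.01], [0, 0, 0]],
    [0.4, [0, 0, -0.03], [0, 0, 0]],
    [0.4, [0, 0, -0.06], [0, 0, 0]],
    [0.4, [0, 0, -0.1], [0, 0, 0]],
    [0.4, [0, 0, -0.14], [0, 0, 0]],
    [0.4, [0, 0, -0.17], [0, 0, 0]],
    [0.4, [-0.03, 0, -0.19], [0, 0, 0]],
    [0.4, [-0.06, 0, -0.19], [0, 0, 0]],
    [0.4, [-0.06, 0, -0.19], [0, 0, 0]],
    [0.4, [-0.06, 0, -0.19], [0, 0, 0]],
    [0.4, [-0.06, 0, -0.19], [0, 0, 0]],
  ],
)

```text
time: 18.08
tool_pos: [0.4932, -0.3001, 0.2305]
tool_rot: [-3.141, -0.001, 1.818]
contact_force: [-0.2, 0.1, 0.5]
opening: 0.0642
```

Run:
```python
from h import *
o,p,R=pose();print(p,o["contact_force"])
snap("w12");c=np.load("w12.npz")
s=eyes.read_camera("scene");t=eyes.read_camera("top")
cv2.imwrite("pics/s12.png",s["img"][:,:,::-1])
blob(c,(200,60,450,280),0.067,0.08)
blob(s,(240,130,330,220),0.065,0.08)
blob(s,(285,210,320,250),0.112,0.13)
heights(s,(325,260,400,310),0.045,0.07); heights(s,(270,230,330,270),0.045,0.07)
```

```text
[ 0.49318067 -0.30008273  0.23047583] [-0.23990694  0.08583169  0.51308578]
n 1735 mean [ 0.4792 -0.2439  0.0723] circ 0.4794 -0.2441 r 0.017 zmed 0.0723 pix 322.2 131.7
n 99 mean [ 0.4824 -0.2397  0.0696] circ 0.4826 -0.2411 r 0.0192 zmed 0.0695 pix 282.0 174.8
n 166 mean [0.5711 0.0052 0.1174] circ 0.5694 0.0035 r 0.0193 zmed 0.1178 pix 300.9 224.7
[(np.float64(45.0), 32), (np.float64(46.0), 23), (np.float64(47.0), 38), (np.float64(48.0), 51), (np.float64(49.0), 87), (np.float64(50.0), 116), (np.float64(51.0), 144), (np.float64(52.0), 258), (np.float64(53.0), 382), (np.float64(54.0), 440), (np.float64(55.0), 349), (np.float64(56.0), 163), (np.float64(57.0), 76), (np.float64(58.0), 23)]
[(np.float64(45.0), 16), (np.float64(46.0), 21), (np.float64(47.0), 27), (np.float64(48.0), 24), (np.float64(49.0), 31), (np.float64(50.0), 60), (np.float64(51.0), 107), (np.float64(52.0), 197), (np.float64(53.0), 268), (np.float64(54.0), 319), (np.float64(55.0), 252), (np.float64(56.0), 122), (np.float64(57.0), 63), (np.float64(58.0), 26), (np.float64(59.0), 17), (np.float64(60.0), 8), (np.float64(61.0), 13), (np.float64(62.0), 8), (np.float64(63.0), 4), (np.float64(64.0), 7), (np.float64(65.0), 7), (np.float64(66.0), 6), (np.float64(67.0), 5), (np.float64(68.0), 7), (np.float64(69.0), 5)]
```

View pics/s12.png

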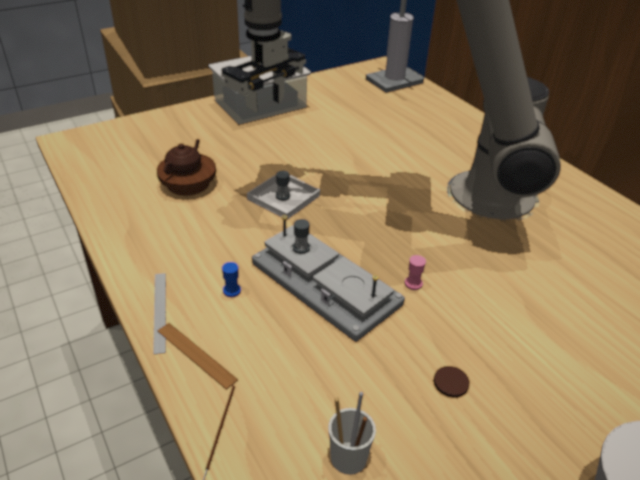

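View pics/w12.png

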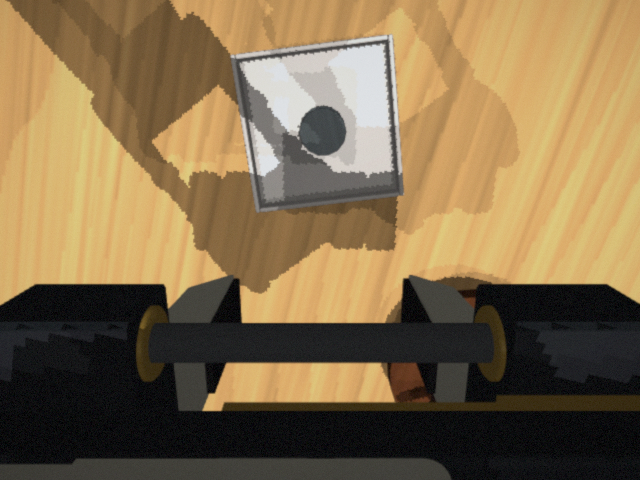

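The weak spring stands upright at the tray's centre (wrist pixel (322,131), cap at z = 0.072). The sound one is in the right seat at scene pixel (302,230). Teapot, cup and disc haven't moved, and the gripper touches nothing.

```bash
python3 -c "
from cell import job
print(job.hand_in())"
```

```text
the job is handed in; nothing more can be done
None
```

I pressed both springs to their marks, left first, and moved the left spring to the scrap tray because it is the weak one. The job is handed in at about 18 s of the 61 s allowed.

| Spring | Force at mark | Cap height vs post top | Verdict |
|---|---|---|---|
| Left | about 8 N | within 0.4 mm | weak, now in the tray |
| Right | about 13.5 N | within about 0.3 mm | sound, left in its seat |

- **Holds:** each was held at the mark for a second or more. The highest wrist force I read during pressing was about 14 N, under the 20 N limit.
- **Right-hand mark:** the gripper hid the right post from the wrist camera. I worked out its height from the plate, and the force reading agreed.
- **Tray:** the weak spring stands upright about 2 mm from the tray's centre. Its cap is at 72 mm, which is full height on the tray floor.
- **Sound spring and plates:** the sound spring looks upright and at full height in its seat. The scene camera's depth there is blurred: it read the cap at 118 mm (expected 120) and both plates at about 54 mm (expected 56). I took that as camera error, because the left plate reads the same with nothing on it.
- **Other objects:** the teapot, cup and clay disc look unmoved in the final picture. The gripper is clear of everything.

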